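# Stack the measured copper bar and weigh the pile down

### The job

Take the flat copper bar off the measuring bench and lower it gently, without dropping it or pressing hard, onto the middle of the pile in the steel tray, so that it lies flat on the top two battens and in line with the bars below; let go of it. Then set the larger of the two steel weights gently, upright, on the middle of that bar to hold the pile down. Leave the smaller weight where it is.

Things in the scene. Friction and masses are not known exactly. Their poses are not given: they have to be found in the camera images.
- bar: the loose flat copper bar lying on the two brass rests of the bench: 200 mm long (its x), 40 mm wide (its y), 8 mm thick, about 0.55 kg. Origin at the centre of its underside. Either end is as good as the other. Its middle 115 mm hang free between the rests, so that fingers can straddle the 40 mm width there.
- bench: fixed measuring bench: aluminium rail 280 mm long (x), its top 18 mm up, with two brass rests 75 mm either side of the middle, each 30 mm along x, and a hand wheel on the -y side of each. Rest tops are 65 mm above the table, with lips 5 mm high and 48 mm apart beside the bar. Origin at the centre of the underside.
- tray: fixed dark steel tray, 240 mm long (x), 110 mm wide (y), walls 30 mm high, with the pile standing firmly in it, centred. Origin at the centre of the tray's underside, on the table; the new bar's centre belongs straight above it, its length along the tray's x.
- pile_axis (a point): point level with the tray's rim, 30 mm above the table, on the pile's vertical centre line. Pile: copper bars like the loose one along the tray's x, between pairs of dark wooden battens (70 mm along y, 20 wide, 20 high, at x -60 and +60 mm). Top: a pair of battens, 20 mm above the next bar. Batten tops are 60 to 100 mm above the table, new each run, not reported; the pile does not give.
- weight: the larger upright steel weight: a flat round disc 56 mm across and 30 mm high with a round post 20 mm across rising 40 mm from its middle (whole height 70 mm, about 0.6 kg). Pick it up by the post. Origin at the centre of the underside, z up along the post.
- small_weight: the smaller upright steel weight: a flat round disc 36 mm across and 22 mm high with a round post 20 mm across rising 40 mm from its middle (whole height 62 mm, about 0.25 kg). Origin at the centre of the underside, z up along the post. To be left alone.
Things that resemble listed ones, but are neither listed nor needed, are in the scene too. What is shaped like the bar but green or turquoise is not meant.

How it is judged (in metres and radians):
On the way:
1. the bar lies flat and in line on top of the pile, let go (x of bar in the frame of tray between -0.015 and 0.015 m and y of bar in the frame of tray between -0.01 and 0.01 m and angle between the x axis of bar and the x axis of tray, either way round below 0.1 rad and angle between bar's own z axis and vertical below 0.05 rad and contact force between bar and tray above 2 N and linear speed of bar below 0.02 m/s and contact force between the fingers and bar below 0.1 N), for 0.2 s.
At the end, for the whole second after the job is handed in: Bar at rest on the pile: centre within 15 mm along and 10 mm across of the tray's, in line within 0.10 rad, level within 0.05 rad. Larger weight at rest on the bar, upright within 0.06 rad, within 14 mm of the bar's centre. Smaller weight within 30 mm of its start (x of bar in the frame of tray between -0.015 and 0.015 m and y of bar in the frame of tray between -0.01 and 0.01 m and angle between the x axis of bar and the x axis of tray, either way round below 0.1 rad and angle between bar's own z axis and vertical below 0.05 rad and contact force between bar and tray above 2 N and linear speed of each of bar, weight below 0.02 m/s and horizontal distance between weight and bar below 0.014 m and angle between weight's own z axis and vertical below 0.06 rad and contact force between weight and bar above 2 N and distance of small_weight from where it was at the start of the episode below 0.03 m); the robot touches nothing.
It fails at once if the bar is dropped (falls free faster than 0.4 m/s, some 8 mm) (linear speed of bar above 0.4 m/s and contact force between the fingers and bar below 0.1 N).
It fails at once if the larger weight is dropped (falls free faster than 0.4 m/s, some 8 mm) (linear speed of weight above 0.4 m/s and contact force between the fingers and weight below 0.1 N).
It fails at once if the bar is pressed on the pile with more than 60 N (contact force between bar and tray above 60 N).
It fails at once if the weight is pressed on the bar with more than 60 N (contact force between weight and bar above 60 N).
It fails at once if the smaller weight is moved more than 30 mm (distance of small_weight from where it was at the start of the episode above 0.03 m).
It also fails if it takes over 64 s, if anything falls off the work surface, if the arm or the gripper's body presses on something with over 40 N, if the wrist force passes 120 N, or if a joint passes its speed limit or range.

### The arm

A 6-joint arm with a two-finger parallel gripper is mounted at the origin on the work surface. World frame = base frame: x ahead of the robot, y to its left, z up, the work surface at z = 0. Lengths are in m, angles in degrees, forces in N, time in s.
With the tool pointing down it reaches from about 0.35 to 0.725 m from the base axis. Payload 6 kg.
Tool frame: the origin (TCP) lies midway between the tips of the shut fingers; the grasp point (between the pads) lies 19 mm behind it; z points along the fingers, y is the direction in which the jaws open and shut (so a half turn about z gives the same grasp; the last joint's range is limited). The gripper opens to 85 mm and grips with 20 to 120 N. Pads are 22 mm wide; open, the fingers measure 114 mm over their backs; the gripper's body (76 mm by 85 mm) begins 54 mm behind the grasp point. The pads swing forward as they close: fully open they stand 13 mm farther back than shut.
Start: joints at [85.869, 2.303, 4.859, 0, -92.561, -19.12], TCP at [0.237, 0.551, 0.231] pointing down, gripper open.
Joint ranges: [-146.85, 146.85], [-73.84, 115.35], [-62.03, 85.46], [-188.31, 113.3], [-161.28, -10.13], [-171.36, 171.36]. Speed limits (degrees/s): [147.25, 147.25, 172.46, 180, 180, 180].

### API

Orientations are given as a 3x3 rotation matrix whose columns are the frame's x, y, z axes.
In Python, from plant import read_state, imaging, manip, models gives the robot as it stands.
- The arm moves only by the tool drive_tool, never from a script. Its argument "deltas" is a list of rows, each a list of 3 entries, a list of its own where there are three numbers: the finger opening in m, from 0 to 0.0854, then the shift along the tool's x, y, z in m, then the turn, a rotation vector about the tool's x, y, z in rad. A call has 1 to 12 rows; each row is the pose to reach, as a shift and turn from the pose commanded when the call began, along the tool's axes at that moment; what a row does not reach only later rows make up. A row lasts 1/8 s, in which the tool goes at most 62.5 mm and 10.7 degrees, less where a joint would pass 70% of its speed; a pose out of reach is approached as far as the arm can. A call with a gripper value outside its range is refused whole. The fingers move at their own pace and stop on an object; "squeeze" is the grip in N (left out, the last holds). Time passes only in rows, so rows that repeat a pose let the fingers close. It gives the time, the measured TCP pose, the force and the opening at its end, in the units of the state.
- read_state(): the state, without advancing time (a new reading comes with each control period).
- imaging.capture(name): name is "side" or "top" or "wrist"; returns a dict with "image" (384x512x3 uint8, red, green, blue), "z_map" (384x512 float32, m along the optical axis (not along the pixel's ray), 0 where there is no reading), "K" (3x3 intrinsics, pixels), "dist" ([k1, k2, p1, p2, k3] as OpenCV has them; the pictures are not rectified), "R" (3x3) and "t" (3): a world point X has camera coordinates R X + t; the wrist camera has in their place "tool_from_camera" (4x4, takes a point from camera to tool coordinates, whose origin is the TCP and whose axes are the flange's). Camera axes: x right, y down, z forward; pixel columns grow to the right and rows downward; lengths in m; the calibration is good to about 2 mm. A picture is of the moment at which its call begins: read the wrist's pose just before it.
- manip.finish_job(): hands the job in, once; it reports no verdict.
Trained networks look in a picture, given as the dict that the camera call returned (one of the last four; its "shot" number tells which), for a name from the list of things; names that differ only in an ending like _2 or _b are one class to them, and where a whole thing is asked for, a point or a joint stands for the part that bears it (a point fixed in the world has none). Each returns a list of dicts, best first, with "confidence" (0 to 1); they miss things now and then, are a little off and sometimes report something else, mostly with a low value. They report only what shows in the picture. A call takes as long as a camera call. They do not tell look-alikes from the thing itself.
- models.masks_of(picture, query): "pixels" (384x512 bool, what is visible of it) and "at" ([column, row] in pixels, amid what is visible of it).
- models.pinpoint(picture, query): "at" ([column, row] in pixels: a listed point, or the origin of a listed thing).
The state is a dict: "time_s": time; "q": joint angles; "dq": joint speeds; "joint_torque": joint torques, N m; "ee_pos": TCP position; "tcp_rot": TCP orientation; "wrist_force": force on the tool from outside, world axes, zero at the start; "wrist_torque": the same for the moment, N m; "width": finger opening in m.
Only numpy, scipy, OpenCV 4.12 (cv2) and the standard library are available. Lean on these libraries where they do the work, as an engineer would, in place of code of your own. Each camera call takes 0.05 s, during which the arm holds its last target. There are 200 camera calls.

## Working session

There is one attempt and no reset: what is moved stays moved. The work goes in short steps, Python scripts to look and compute and a tool call to move; the robot and the scene stay as the last step left them, time stands still between calls to the robot, and variables do not carry over. Pictures are saved under pics/ and viewed, about 8 in all and at most 12, crops included, and the job is handed in when it is done.

Besides the shell and the picture viewer there is one more tool, called after "Request:" as name(argument=value, ...), one argument or row to a line, values as JSON. drive_tool: Moves the arm, as the interface text tells. Its arguments: {"type":"object","properties":{"deltas":{"type":"array"},"squeeze":{"type":"number"}},"required":["deltas"]}

```bash
mkdir -p pics
cat > h.py <<'E'
import numpy as np, cv2
from plant import read_state, imaging, manip, models
def cloud(p, s=None):
    """world coords per pixel (384x512x3), nan where no depth; wrist needs state s"""
    h,w=p["z_map"].shape
    u,v=np.meshgrid(np.arange(w),np.arange(h))
    n=cv2.undistortPoints(np.stack([u,v],-1).reshape(-1,1,2).astype(np.float64),np.array(p["K"],float),np.array(p["dist"],float)).reshape(h,w,2)
    z=p["z_map"].astype(float).copy(); z[z==0]=np.nan
    C=np.dstack([n[...,0]*z,n[...,1]*z,z])
    if "R" in p: return (C-np.array(p["t"]))@np.array(p["R"])
    T=np.array(p["tool_from_camera"]); C=C@T[:3,:3].T+T[:3,3]
    return C@np.array(s["tcp_rot"]).T+np.array(s["ee_pos"])
def save(p,name): cv2.imwrite("pics/"+name,p["image"][...,::-1])
E
python3 - <<'E'
from h import *
np.set_printoptions(precision=4,suppress=True)
s=read_state(); print(s)
ims=[]
for c in ["top","side"]:
    p=imaging.capture(c); W=cloud(p,s); ims.append(p["image"])
    for q in ["bar","bench","tray","weight","small_weight"]:
        for m in models.masks_of(p,q)[:4]:
            P=W[m["pixels"]]; P=P[~np.isnan(P[:,0])]
            print(c,q,round(m["confidence"],2),np.round(m["at"]),len(P),np.median(P,0),P[:,2].max() if len(P) else 0, p["image"][m["pixels"]].mean(0))
    for m in models.pinpoint(p,"pile_axis"): print(c,"axis",m)
    save(p,c+"0.png")
cv2.imwrite("pics/both.png",cv2.resize(np.vstack(ims),(800,1200))[...,::-1])
E
```

```text
{'time_s': 0.0, 'q': array([ 85.8698,   2.3396,   4.8044,  -0.0261, -92.5606, -19.1183]), 'dq': array([-0.0556,  0.1027, -0.071 , -0.0345,  0.1346, -0.0002]), 'joint_torque': array([ -0.    , -36.8206,  34.7423,   6.9323,  -0.0053,  -0.    ]), 'ee_pos': array([0.2366, 0.551 , 0.2303]), 'tcp_rot': array([[ 0.9188, -0.3947, -0.0006],
       [-0.3947, -0.9188, -0.0016],
       [ 0.0001,  0.0017, -1.    ]]), 'wrist_force': array([-0.5129, -0.4218, -0.6838]), 'wrist_torque': array([0.0436, 0.0071, 0.0203]), 'width': 0.08511799209223765}
top bar 0.93 [370. 244.] 805 [ 0.3238 -0.4005  0.0084] 0.0163435387821774 [ 65.6994 133.2161 126.7615]
top bar 0.91 [337. 156.] 828 [ 0.5958 -0.2795  0.0734] 0.08122371954071848 [158.1154 103.1755  76.4279]
top bar 0.86 [194. 242.] 739 [0.3201 0.1508 0.0084] 0.01626042170369121 [ 65.0902 138.3836 131.7658]
top bar 0.58 [280. 232.] 812 [ 0.3684 -0.1261  0.0083] 0.017039298353819378 [ 71.7659 127.8027  79.9988]
top bench 0.87 [327. 166.] 1308 [ 0.5702 -0.2707  0.0244] 0.07770273862014351 [110.2213 107.6829 100.2213]
top tray 0.92 [152. 168.] 2629 [0.5573 0.2
[... 411 characters left out ...]
.8142  65.6831]
side bar 0.62 [272. 132.] 527 [ 0.5977 -0.2761  0.0712] 0.07520113523533199 [200.8596 111.0095  66.945 ]
side bar 0.56 [303. 294.] 1379 [0.3123 0.1573 0.0063] 0.010971314946595319 [ 25.2673 175.5101 175.6257]
side bench 0.78 [273. 145.] 1695 [ 0.5753 -0.2651  0.0181] 0.0724090821452632 [120.8237 116.6586 113.5112]
side tray 0.86 [183. 295.] 5299 [0.5449 0.2961 0.0285] 0.08928430055999755 [99.1768 69.6697 57.8884]
side weight 0.63 [209. 198.] 369 [0.6677 0.0047 0.0282] 0.07275478674303434 [119.1635 118.2788 125.6836]
side small_weight 0.5 [274. 236.] 218 [0.436  0.0416 0.0219] 0.06303713050141387 [112.8356 112.105  119.3653]
side axis {'at': [181.8, 293.4], 'confidence': 0.62}
```

View pics/top0.png

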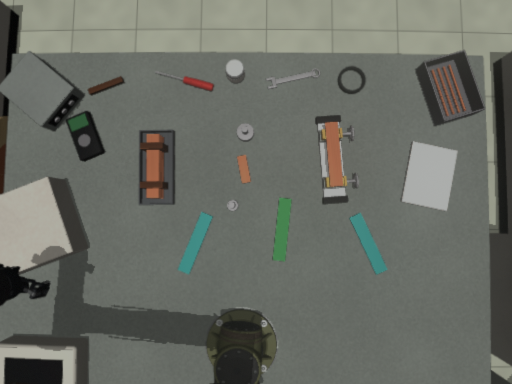

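View pics/side0.png

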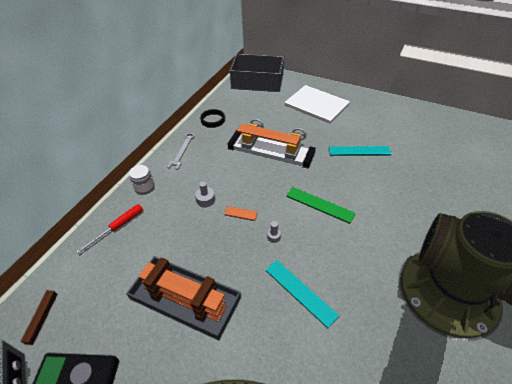

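The top view shows the copper bar on the bench at (334,156). The bar look-alikes are turquoise (195,243), green (283,230), turquoise (369,243) and a short copper offcut (243,168). Only the bar on the bench's brass rests fits. For the weights, (245,131) is the larger disc and (232,205) the smaller. The tray with the pile is at (155,167). Next I'll measure poses and confirm with one crop.

Run:
```python
from h import *
np.set_printoptions(precision=4,suppress=True)
s=read_state()
def rect(P):
    (c,wh,a)=cv2.minAreaRect((P[:,:2]*1000).astype(np.float32)); 
    if wh[0]<wh[1]: wh=wh[::-1]; a+=90
    return np.round(c,1),np.round(wh,1),round((a+90)%180-90,1)
crops=[]
for c in ["top","side"]:
    p=imaging.capture(c); W=cloud(p,s); im=p["image"].astype(int); cop=(im[...,0]>im[...,2]*1.5)&(im[...,0]>90)
    near=lambda x,y,r: np.hypot(W[...,0]-x,W[...,1]-y)<r
    m=near(.595,-.28,.14)&(W[...,2]>.066)&cop
    P=W[m]; print(c,"bar",rect(P),np.median(P,0),len(P), "pca",np.degrees(np.arctan2(*np.linalg.svd(P[:,:2]-P[:,:2].mean(0),full_matrices=False)[2][0][::-1])))
    m=near(.557,.27,.16)&(W[...,2]>.02); P=W[m]; print("tray",rect(P),len(P))
    dark=im.sum(-1)<200
    zz=W[near(.557,.27,.16)&dark][:,2]; h=np.histogram(zz,np.arange(0,.12,.004)); print("dark z",list(zip(np.round(h[1],3),h[0])))
    m=near(.557,.27,.16)&(W[...,2]>.055)&dark; P=W[m]; print("battens",rect(P),len(P),np.percentile(P[:,2],[5,50,95]))
    for n,x,y in [("weight",.67,-.003),("small",.436,.04)]:
        P=W[near(x,y,.06)&(W[...,2]>.012)]; T=P[P[:,2]>P[:,2].max()-.012]
        print(n,rect(P),"toppost",np.median(T,0),rect(T),len(T))
    if c=="top": crops=[cv2.resize(p["image"][a-40:a+40,b-40:b+40],(260,260),interpolation=cv2.INTER_CUBIC) for a,b in [(160,333),(135,245),(200,232)]]
    else: crops+= [cv2.resize(p["image"][a-40:a+40,b-40:b+40],(260,260),interpolation=cv2.INTER_CUBIC) for a,b in [(142,272),(198,209),(236,274)]]
cv2.imwrite("pics/crops.png",np.vstack([np.hstack(crops[:3]),np.hstack(crops[3:])])[...,::-1])
```

```text
top bar (array([ 600. , -281.5]), array([200.,  63.]), 4.8) [ 0.5989 -0.2796  0.0731] 945 pca -175.28822732059555
tray (array([558.8, 279.8]), array([239.7, 110. ]), 1.4) 1505
dark z [(np.float64(0.0), np.int64(83)), (np.float64(0.004), np.int64(100)), (np.float64(0.008), np.int64(63)), (np.float64(0.012), np.int64(77)), (np.float64(0.016), np.int64(58)), (np.float64(0.02), np.int64(34)), (np.float64(0.024), np.int64(67)), (np.float64(0.028), np.int64(89)), (np.float64(0.032), np.int64(30)), (np.float64(0.036), np.int64(15)), (np.float64(0.04), np.int64(10)), (np.float64(0.044), np.int64(5)), (np.float64(0.048), np.int64(7)), (np.float64(0.052), np.int64(11)), (np.float64(0.056), np.int64(9)), (np.float64(0.06), np.int64(6)), (np.float64(0.064), np.int64(2)), (np.float64(0.068), np.int64(8)), (np.float64(0.072), np.int64(12)), (np.float64(0.076), np.int64(10)), (np.float64(0.08), np.int64(26)), (np.float64(0.084), np.int64(127)), (np.float64(0.088), np.int64(113)), (np.float64(0.092), np.int64(13)), (np.float64(0.096), np.int64(1)), (np.float64(0.1), np.int64(0)), (np.float64(0.104),
[... 1330 characters left out ...]
, np.int64(56)), (np.float64(0.08), np.int64(92)), (np.float64(0.084), np.int64(470)), (np.float64(0.088), np.int64(21)), (np.float64(0.092), np.int64(0)), (np.float64(0.096), np.int64(0)), (np.float64(0.1), np.int64(0)), (np.float64(0.104), np.int64(0)), (np.float64(0.108), np.int64(0)), (np.float64(0.112), np.int64(0))]
battens (array([555.8, 281.3]), array([193.2,  70.1]), 1.4) 870 [0.058  0.0846 0.0875]
weight (array([673.4,  -1.8]), array([54.3, 51.9]), 46.1) toppost [ 0.6719 -0.0006  0.0679] (array([673.4,  -2.5]), array([18.4, 18.1]), -27.9) 42
small (array([438.4,  37.1]), array([31.7, 30.4]), 23.9) toppost [0.4383 0.0367 0.0603] (array([438.5,  35.3]), array([18.6, 17.9]), -66.1) 53
```

View pics/crops.png

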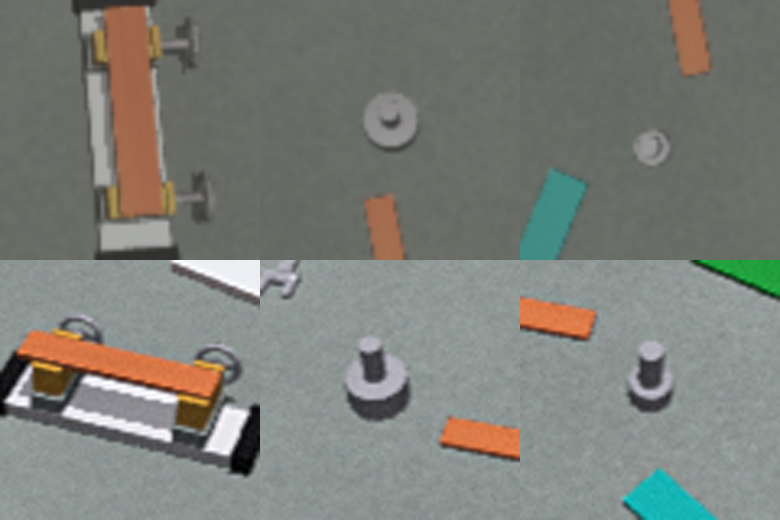

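The crops confirm the choices: the copper bar sits on the brass rests, and the disc in the middle column is clearly wider than the one on the right, so that is the larger weight. Next I'll go to a hover over the bar.

```bash
cat >> h.py <<'E'
from scipy.spatial.transform import Rotation as Ro
def go(xyz,yaw):
    """shift/turn in tool axes to a tool-down pose, tool x at yaw deg"""
    s=read_state(); R0=np.array(s["tcp_rot"]); c,n=np.cos(np.radians(yaw)),np.sin(np.radians(yaw))
    R1=np.array([[c,n,0],[n,-c,0],[0,0,-1]])
    print("t",s["time_s"],"pos",np.round(s["ee_pos"],4),"shift",np.round(R0.T@(np.array(xyz)-s["ee_pos"]),4),"turn",np.round(Ro.from_matrix(R0.T@R1).as_rotvec(),4),"w",s["width"],"F",np.round(s["wrist_force"],2))
E
python3 -c "
from h import *
go([.6,-.28,.25],4.8)"
```

```text
t 0.8 pos [0.2368 0.5512 0.2313] shift [ 0.6618  0.6204 -0.0186] turn [ 1.000e-04 -0.000e+00 -4.896e-01] w 0.08510146727366838 F [ 0.29 -0.24 -0.08]
```

Request:
drive_tool(
  deltas=[
    [0.085,[0.331,0.31,-0.018],[0,0,-0.245]],
    [0.085,[0.331,0.31,-0.018],[0,0,-0.245]],
    [0.085,[0.331,0.31,-0.018],[0,0,-0.245]],
    [0.085,[0.331,0.31,-0.018],[0,0,-0.245]],
    [0.085,[0.331,0.31,-0.018],[0,0,-0.245]],
    [0.085,[0.331,0.31,-0.018],[0,0,-0.245]],
    [0.085,[0.331,0.31,-0.018],[0,0,-0.245]],
    [0.085,[0.662,0.62,-0.018],[0,0,-0.49]],
    [0.085,[0.662,0.62,-0.018],[0,0,-0.49]],
    [0.085,[0.662,0.62,-0.018],[0,0,-0.49]],
    [0.085,[0.662,0.62,-0.018],[0,0,-0.49]],
    [0.085,[0.662,0.62,-0.018],[0,0,-0.49]],
  ],
)

```text
time_s: 2.3
ee_pos: [0.5334, -0.127, 0.2494]
tcp_rot: [[0.996, 0.084, 0.001], [0.084, -0.996, 0.0], [0.001, 0.0, -1.0]]
wrist_force: [1.0, 1.4, -0.1]
width: 0.0848
```

```bash
python3 -c "
from h import *
go([.6,-.28,.25],4.8)"
```

```text
t 2.3 pos [ 0.5334 -0.127   0.2494] shift [ 0.0535  0.158  -0.0005] turn [ 0.0001 -0.0009  0.0004] w 0.08484068056372056 F [ 1.01  1.44 -0.13]
```

Request:
drive_tool(
  deltas=[
    [0.085,[0.05,0.15,0],[0,0,0]],
    [0.085,[0.05,0.15,0],[0,0,0]],
    [0.085,[0.05,0.15,0],[0,0,0]],
    [0.085,[0.05,0.15,0],[0,0,0]],
    [0.085,[0.05,0.15,0],[0,0,0]],
    [0.085,[0.05,0.15,0],[0,0,0]],
  ],
)

```text
time_s: 3.05
ee_pos: [0.5953, -0.2692, 0.2499]
tcp_rot: [[0.996, 0.085, 0.001], [0.085, -0.996, -0.0], [0.001, 0.0, -1.0]]
wrist_force: [-0.3, -0.7, -0.2]
width: 0.085
```

```bash
cat >> h.py <<'E'
def rect(P):
    (c,wh,a)=cv2.minAreaRect((P[:,:2]*1000).astype(np.float32))
    if wh[0]<wh[1]: wh=wh[::-1]; a+=90
    return np.round(c,1),np.round(wh,1),round((a+90)%180-90,2)
E
python3 -c "
from h import *
s=read_state();p=imaging.capture('wrist');W=cloud(p,s);save(p,'w1.png')
im=p['image'].astype(int);cop=(im[...,0]>im[...,2]*1.7)&(im[...,0]>im[...,1]*1.35)&(W[...,2]>.066)&(W[...,2]<.085)
P=W[cop];print(len(P),rect(P),P.mean(0),np.percentile(P[:,2],[5,50,95]))
for m in models.masks_of(p,'bar')[:2]:
    Q=W[m['pixels']&(W[...,2]>.066)];print(m['confidence'],m['at'],len(Q),rect(Q))
go([.6,-.28,.25],4.8)"
```

```text
5235 (array([ 600.3, -280.3]), array([200.2,  40. ]), 4.73) [ 0.60964303 -0.27938625  0.07289027] [0.07170736 0.07288995 0.07408215]
0.81 [161.1, 237.7] 0 (array([0., 0.]), array([0., 0.]), 0.0)
0.76 [308.2, 301.5] 0 (array([0., 0.]), array([0., 0.]), 0.0)
t 3.15 pos [ 0.5953 -0.2692  0.2499] shift [ 0.0037  0.0112 -0.0001] turn [ 0.0003 -0.0012  0.0018] w 0.08523430821503249 F [ 0.02 -0.9  -0.25]
```

View pics/w1.png

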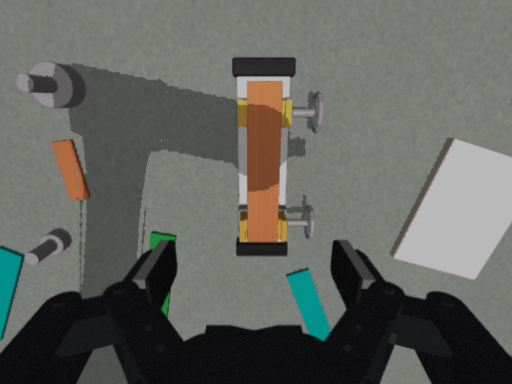

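The wrist view shows the bar clearly at about (264,160), measured as 200×40 mm. I'll move above it, correct, then grasp near the finger tips so they stay clear of the lower pile bar later.

Request:
drive_tool(
  deltas=[
    [0.085,[0.004,0.0112,0.06],[0,0,0.002]],
    [0.085,[0.004,0.0112,0.12],[0,0,0.002]],
    [0.085,[0.004,0.0112,0.12],[0,0,0.002]],
    [0.085,[0.004,0.0112,0.12],[0,0,0.002]],
    [0.085,[0.004,0.0112,0.12],[0,0,0.002]],
  ],
)

```text
time_s: 3.78
ee_pos: [0.6019, -0.2814, 0.1336]
tcp_rot: [[0.997, 0.083, 0.006], [0.083, -0.997, -0.002], [0.006, 0.003, -1.0]]
wrist_force: [0.6, -0.8, 0.4]
width: 0.0849
```

```bash
python3 -c "
from h import *
go([.6003,-.2803,.053],4.73)"
```

```text
t 3.775 pos [ 0.6019 -0.2814  0.1336] shift [-0.002  -0.0014  0.0806] turn [ 0.0026 -0.0058  0.0001] w 0.0849246136711179 F [ 0.56 -0.77  0.44]
```

Request:
drive_tool(
  deltas=[
    [0.085,[0,0,0.03],[0,0,0]],
    [0.085,[0,0,0.055],[0,0,0]],
    [0.085,[0,0,0.077],[0,0,0]],
    [0.085,[0,0,0.077],[0,0,0]],
    [0.085,[0,0,0.077],[0,0,0]],
    [0.085,[0,0,0.077],[0,0,0]],
  ],
)

```text
time_s: 4.53
ee_pos: [0.6012, -0.2812, 0.0543]
tcp_rot: [[0.997, 0.082, 0.003], [0.082, -0.997, -0.001], [0.003, 0.001, -1.0]]
wrist_force: [-0.4, 0.3, 0.5]
width: 0.085
```

```bash
python3 -c "
from h import *
go([.6003,-.2803,.053],4.73)"
```

```text
t 4.525 pos [ 0.6012 -0.2812  0.0543] shift [-0.0009 -0.001   0.0013] turn [ 0.0012 -0.0028 -0.0002] w 0.08502852213696557 F [-0.41  0.28  0.46]
```

Close.

Request:
drive_tool(
  deltas=[
    [0.06,[0,-0.001,0],[0,0,0]],
    [0.05,[0,-0.001,0],[0,0,0]],
    [0.045,[0,-0.001,0],[0,0,0]],
    [0.03,[0,-0.001,0],[0,0,0]],
    [0.03,[0,-0.001,0],[0,0,0]],
    [0.03,[0,-0.001,0],[0,0,0]],
    [0.03,[0,-0.001,0],[0,0,0]],
  ],
  squeeze=80,
)

```text
time_s: 5.4
ee_pos: [0.6003, -0.2801, 0.0526]
tcp_rot: [[0.997, 0.082, 0.0], [0.082, -0.997, -0.001], [0.0, 0.001, -1.0]]
wrist_force: [-1.1, -0.3, 4.6]
width: 0.0382
```

Request:
drive_tool(
  deltas=[
    [0.03,[0,0,-0.005],[0,0,0]],
    [0.03,[0,0,-0.02],[0,0,0]],
    [0.03,[0,0,-0.04],[0,0,0]],
    [0.03,[0,0,-0.08],[0,0,0]],
    [0.03,[0,0,-0.12],[0,0,0]],
    [0.03,[0,0,-0.15],[0,0,0]],
    [0.03,[0,0,-0.15],[0,0,0]],
    [0.03,[0,0,-0.15],[0,0,0]],
    [0.03,[0,0,-0.15],[0,0,0]],
  ],
)

```text
time_s: 6.52
ee_pos: [0.5995, -0.2796, 0.1998]
tcp_rot: [[0.997, 0.082, -0.003], [0.082, -0.997, 0.001], [-0.003, -0.001, -1.0]]
wrist_force: [0.6, 0.1, -5.5]
width: 0.0383
```

```bash
python3 -c "
from h import *
s=read_state();p=imaging.capture('wrist');W=cloud(p,s);save(p,'w2.png')
im=p['image'].astype(int);cop=(im[...,0]>im[...,2]*1.7)&(im[...,0]>im[...,1]*1.35)&(W[...,2]>.17)
P=W[cop];print(len(P),rect(P),P.mean(0),np.percentile(P[:,2],[5,50,95]))
A=np.c_[P[:,:2],np.ones(len(P))];print('tilt',np.linalg.lstsq(A,P[:,2],rcond=None)[0])
go([.5589,.28,.21],1.4)
print(s['tcp_rot'])"
```

```text
22747 (array([ 628.5, -276.7]), array([143.6,  40.4]), 4.66) [ 0.64081764 -0.27591159  0.22005444] [0.21870392 0.21975305 0.22076816]
tilt [-0.00950976  0.00264478  0.22687818]
t 6.575 pos [ 0.5996 -0.2797  0.2001] shift [ 0.0054 -0.5612 -0.0094] turn [-0.0009  0.003   0.0578] w 0.03809215750903848 F [ 0.62 -0.29 -4.84]
[[ 0.99662186  0.0820599  -0.0033231 ]
 [ 0.08206378 -0.99662653  0.00104877]
 [-0.00322582 -0.00131793 -0.99999393]]
```

View pics/w2.png

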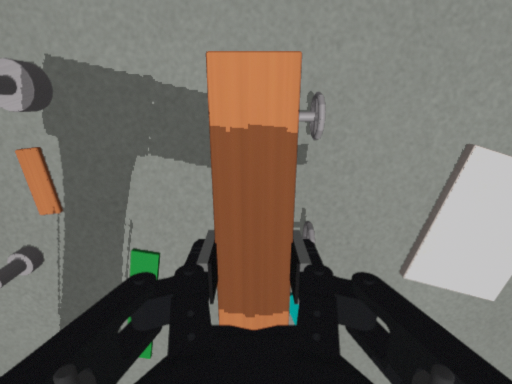

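The bar is held square and level (bar top at (255,180)), with its underside about 12 mm above the TCP. I'll move toward the tray and stop halfway to measure the pile from the wrist camera.

Request:
drive_tool(
  deltas=[
    [0.03,[0.003,-0.03,-0.01],[0,0,0.03]],
    [0.03,[0.003,-0.08,-0.01],[0,0,0.03]],
    [0.03,[0.003,-0.13,-0.01],[0,0,0.03]],
    [0.03,[0.004,-0.18,-0.01],[0,0,0.055]],
    [0.03,[0.004,-0.23,-0.01],[0,0,0.055]],
    [0.03,[0.004,-0.28,-0.01],[0,0,0.055]],
    [0.03,[0.004,-0.33,-0.01],[0,0,0.055]],
    [0.03,[0.004,-0.38,-0.01],[0,0,0.055]],
    [0.03,[0.004,-0.4,-0.01],[0,0,0.055]],
    [0.03,[0.004,-0.4,-0.01],[0,0,0.055]],
    [0.03,[0.004,-0.4,-0.01],[0,0,0.055]],
    [0.03,[0.004,-0.4,-0.01],[0,0,0.055]],
  ],
)

```text
time_s: 8.07
ee_pos: [0.5714, 0.1179, 0.2121]
tcp_rot: [[1.0, 0.026, -0.0], [0.026, -1.0, -0.0], [-0.0, 0.0, -1.0]]
wrist_force: [0.5, -0.9, -3.6]
width: 0.038
```

```bash
python3 -c "
from h import *
s=read_state();p=imaging.capture('wrist');W=cloud(p,s);save(p,'w3.png')
near=np.hypot(W[...,0]-.559,W[...,1]-.28)<.15
for a,b in [(.02,.036),(.074,.11),(.02,.11)]:
    P=W[near&(W[...,2]>a)&(W[...,2]<b)];print(len(P),rect(P),np.percentile(P[:,2],[5,50,95]))
P=W[near&(W[...,2]>.075)]; print(np.histogram(P[:,2],np.arange(.074,.1,.002)))
go([.559,.28,.15],1.4)"
```

```text
3312 (array([559.8, 280.8]), array([240.5, 112.1]), 1.41) [0.02126446 0.02929889 0.03192683]
2956 (array([560. , 279.8]), array([140.2,  71.1]), 1.17) [0.07788859 0.08701625 0.08822631]
13093 (array([559.8, 280.8]), array([240.5, 112.1]), 1.41) [0.02431216 0.06682954 0.08759776]
(array([  31,   79,   77,   90,  125,  176, 2054,  284,    0,    0,    0,
          0,    0]), array([0.074, 0.076, 0.078, 0.08 , 0.082, 0.084, 0.086, 0.088, 0.09 ,
       0.092, 0.094, 0.096, 0.098, 0.1  ]))
t 8.125 pos [0.5715 0.118  0.2121] shift [-0.0083 -0.1623  0.062 ] turn [0.0003 0.     0.0013] w 0.038043350544748264 F [-0.11 -0.15 -4.17]
```

View pics/w3.png

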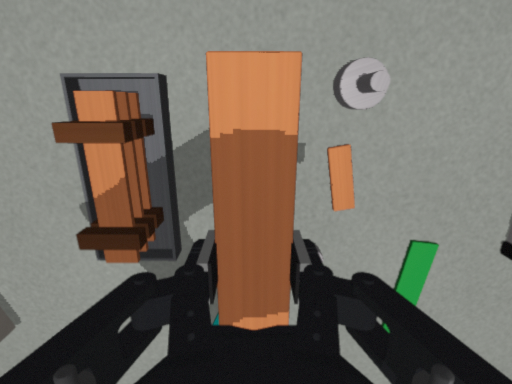

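The wrist view shows the tray and its pile at left, (120,165). Batten tops are about 87 mm up, so I expect contact at TCP z ≈ 0.075.

Request:
drive_tool(
  deltas=[
    [0.03,[-0.004,-0.04,0],[0,0,0.001]],
    [0.03,[-0.008,-0.09,0.0],[0,0,0.001]],
    [0.03,[-0.012,-0.13,0.0],[0,0,0.001]],
    [0.03,[-0.012,-0.162,0.01],[0,0,0.001]],
    [0.03,[-0.012,-0.162,0.04],[0,0,0.001]],
    [0.03,[-0.012,-0.162,0.07],[0,0,0.001]],
    [0.03,[-0.012,-0.162,0.1],[0,0,0.001]],
    [0.03,[-0.012,-0.162,0.11],[0,0,0.001]],
    [0.03,[-0.012,-0.162,0.11],[0,0,0.001]],
    [0.03,[-0.012,-0.162,0.11],[0,0,0.001]],
    [0.03,[-0.012,-0.162,0.11],[0,0,0.001]],
    [0.03,[-0.012,-0.162,0.11],[0,0,0.001]],
  ],
)

```text
time_s: 9.62
ee_pos: [0.5551, 0.2808, 0.1028]
tcp_rot: [[1.0, 0.026, 0.001], [0.026, -1.0, 0.001], [0.001, -0.001, -1.0]]
wrist_force: [0.3, -0.5, -4.5]
width: 0.0382
```

```bash
python3 -c "
from h import *
s=read_state();p=imaging.capture('top');W=cloud(p,s)
im=p['image'].astype(int);cop=(im[...,0]>im[...,2]*1.5)&(im[...,0]>70)
p=imaging.capture('side');V=cloud(p,s)
P=V[(np.hypot(V[...,0]-.56,V[...,1]-.28)<.13)&(V[...,2]>.103)&(V[...,2]<.125)];print(len(P),rect(P),np.percentile(P[:,2],[5,50,95]))
A=np.c_[P[:,:2],np.ones(len(P))];print('tilt',np.linalg.lstsq(A,P[:,2],rcond=None)[0])
go([.559,.2803,.079],1.4)"
```

```text
Traceback (most recent call last):
IndexError: index -1 is out of bounds for axis 0 with size 0
```

Request:
drive_tool(
  deltas=[
    [0.03,[0.004,0,0.005],[0,0,0]],
    [0.03,[0.004,0,0.012],[0,0,0]],
    [0.03,[0.004,0,0.018],[0,0,0]],
    [0.03,[0.004,0,0.022],[0,0,0]],
    [0.03,[0.004,0,0.022],[0,0,0]],
    [0.03,[0.004,0,0.022],[0,0,0]],
    [0.03,[0.004,0,0.022],[0,0,0]],
    [0.03,[0.004,0,0.022],[0,0,0]],
  ],
)

```text
time_s: 10.72
ee_pos: [0.559, 0.2808, 0.0803]
tcp_rot: [[1.0, 0.026, 0.0], [0.026, -1.0, 0.0], [0.0, -0.0, -1.0]]
wrist_force: [0.7, 1.0, -4.6]
width: 0.0381
```

```bash
python3 -c "
from h import *
s=read_state();p=imaging.capture('wrist');W=cloud(p,s);im=p['image'].astype(int)
cop=(im[...,0]>im[...,2]*1.7)&(im[...,0]>im[...,1]*1.35)&(W[...,2]>.09)
P=W[cop];print(len(P),rect(P),np.percentile(P[:,2],[5,50,95]))
A=np.c_[P[:,:2],np.ones(len(P))];print('tilt',np.linalg.lstsq(A,P[:,2],rcond=None)[0])
B=W[(np.hypot(W[...,0]-.62,W[...,1]-.28)<.06)&(W[...,2]>.075)&(W[...,2]<.095)];print(len(B),np.percentile(B[:,2],[5,50,95]))
go([.559,.2803,.075],1.4)"
```

```text
22918 (array([587.9, 282. ]), array([144. ,  40.7]), 1.41) [0.09943626 0.10042865 0.10148238]
tilt [-6.66497730e-03  2.67946018e-05  1.04777121e-01]
2244 [0.08572803 0.08703531 0.08961435]
t 10.775 pos [0.5589 0.2808 0.0803] shift [0.     0.0005 0.0053] turn [-0.0001 -0.0002  0.0018] w 0.03815276765098722 F [ 0.51 -0.08 -4.93]
```

Request:
drive_tool(
  deltas=[
    [0.03,[0,0,0.001],[0,0,0]],
    [0.03,[0,0,0.002],[0,0,0]],
    [0.03,[0,0,0.003],[0,0,0]],
    [0.03,[0,0,0.0038],[0,0,0]],
    [0.03,[0,0,0.0044],[0,0,0]],
    [0.03,[0,0,0.0044],[0,0,0]],
    [0.03,[0,0,0.0044],[0,0,0]],
    [0.03,[0,0,0.0044],[0,0,0]],
  ],
)

```text
time_s: 11.78
ee_pos: [0.5589, 0.2808, 0.0757]
tcp_rot: [[1.0, 0.026, 0.0], [0.026, -1.0, -0.0], [0.0, 0.0, -1.0]]
wrist_force: [-0.4, 0.3, -4.9]
width: 0.038
```

Request:
drive_tool(
  deltas=[
    [0.03,[0,0,0.0004],[0,0,0]],
    [0.03,[0,0,0.0008],[0,0,0]],
    [0.03,[0,0,0.0008],[0,0,0]],
    [0.03,[0,0,0.0008],[0,0,0]],
  ],
)

```text
time_s: 12.28
ee_pos: [0.5589, 0.2807, 0.0749]
tcp_rot: [[1.0, 0.026, 0.0], [0.026, -1.0, -0.0], [0.0, 0.0, -1.0]]
wrist_force: [-0.7, -0.1, -3.4]
width: 0.0379
```

Request:
drive_tool(
  deltas=[
    [0.03,[0,0,0.0003],[0,0,0]],
    [0.03,[0,0,0.0006],[0,0,0]],
    [0.03,[0,0,0.0006],[0,0,0]],
    [0.03,[0,0,0.0006],[0,0,0]],
  ],
)

```text
time_s: 12.78
ee_pos: [0.559, 0.2808, 0.0749]
tcp_rot: [[1.0, 0.026, 0.001], [0.026, -1.0, 0.0], [0.001, -0.0, -1.0]]
wrist_force: [-3.4, -0.5, 2.3]
width: 0.0381
```

Contact: the wrist reading rose by about 7 N. I'll release slowly and then retreat.

Request:
drive_tool(
  deltas=[
    [0.04,[0,0,0],[0,0,0]],
    [0.045,[0,0,0],[0,0,0]],
    [0.06,[0,0,0],[0,0,0]],
    [0.07,[0,0,0],[0,0,0]],
    [0.07,[0,0,0],[0,0,0]],
    [0.07,[0,0,-0.01],[0,0,0]],
    [0.07,[0,0,-0.04],[0,0,0]],
    [0.07,[0,0,-0.09],[0,0,0]],
    [0.07,[0,0,-0.14],[0,0,0]],
    [0.07,[0,0,-0.14],[0,0,0]],
    [0.07,[0,0,-0.14],[0,0,0]],
  ],
)

```text
time_s: 14.15
ee_pos: [0.5588, 0.2808, 0.2144]
tcp_rot: [[1.0, 0.026, 0.0], [0.026, -1.0, 0.001], [0.0, -0.001, -1.0]]
wrist_force: [-0.6, 0.4, -0.8]
width: 0.0697
```

```bash
python3 -c "
from h import *
s=read_state();p=imaging.capture('wrist');W=cloud(p,s);save(p,'w4.png');im=p['image'].astype(int)
cop=(im[...,0]>im[...,2]*1.7)&(im[...,0]>im[...,1]*1.35)&(W[...,2]>.09)&(W[...,2]<.1)
P=W[cop];print(len(P),rect(P),np.percentile(P[:,2],[5,50,95]))
A=np.c_[P[:,:2],np.ones(len(P))];print('tilt',np.linalg.lstsq(A,P[:,2],rcond=None)[0])
go([.64,-.03,.22],1.4)"
```

```text
7471 (array([559.6, 281.2]), array([199.2,  40. ]), 1.52) [0.09393294 0.09503556 0.09616372]
tilt [0.00016534 0.00052395 0.09479893]
t 14.2 pos [0.5585 0.2807 0.2134] shift [ 0.0733  0.3127 -0.0065] turn [0.0006 0.0013 0.0018] w 0.07015219907642037 F [-0.12 -0.14 -0.79]
```

View pics/w4.png

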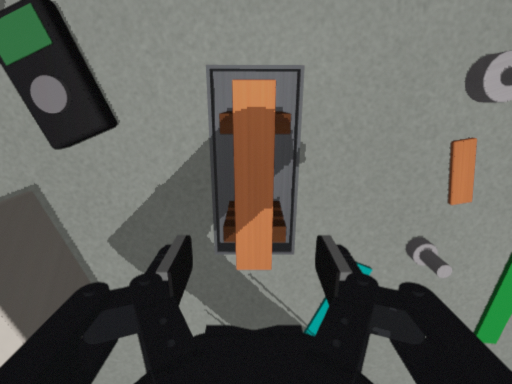

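The bar lies flat on both battens, in line and centred: (559.6, 281.2) mm against the tray's (559.8, 280.8). Next, the larger weight.

Request:
drive_tool(
  deltas=[
    [0.07,[0.01,0.05,0],[0,0,0]],
    [0.07,[0.02,0.11,0],[0,0,0]],
    [0.07,[0.03,0.17,0],[0,0,0]],
    [0.07,[0.04,0.23,0],[0,0,0]],
    [0.07,[0.045,0.285,0],[0,0,0]],
    [0.07,[0.045,0.285,0],[0,0,0]],
    [0.07,[0.045,0.285,0],[0,0,0]],
    [0.07,[0.045,0.285,0],[0,0,0]],
    [0.07,[0.045,0.285,0],[0,0,0]],
    [0.07,[0.045,0.285,0],[0,0,0]],
  ],
)

```text
time_s: 15.45
ee_pos: [0.6113, -0.0022, 0.2143]
tcp_rot: [[1.0, 0.027, 0.0], [0.027, -1.0, -0.0], [0.0, 0.0, -1.0]]
wrist_force: [0.3, 0.1, 0.2]
width: 0.0705
```

```bash
python3 -c "
from h import *
s=read_state();p=imaging.capture('wrist');W=cloud(p,s)
n=np.hypot(W[...,0]-.6735,W[...,1]+.003)<.05
for a,b in [(.024,.034),(.066,.075)]:
    P=W[n&(W[...,2]>a)&(W[...,2]<b)];print(len(P),rect(P),cv2.minEnclosingCircle((P[:,:2]*1000).astype(np.float32)),P.mean(0))
for m in models.masks_of(p,'weight')[:3]: print(m['confidence'],m['at'])
go([.6735,-.003,.12],1.4)"
```

```text
1488 (array([676.2,  -4.2]), array([54.4, 53.6]), -88.15) ((675.8720092773438, -3.8825125694274902), 27.841562271118164) [ 0.67703539 -0.00385178  0.02983646]
289 (array([676. ,  -3.6]), array([18.6, 18.2]), -88.15) ((675.9898071289062, -3.9578750133514404), 9.8773775100708) [ 0.67610428 -0.00388971  0.06984604]
0.85 [257.9, 115.5]
t 15.55 pos [ 0.6113 -0.0025  0.2143] shift [0.0621 0.0021 0.0943] turn [ 0.0001 -0.      0.0024] w 0.07023966550074674 F [ 0.41 -0.14  0.61]
```

Request:
drive_tool(
  deltas=[
    [0.07,[0.03,0.001,0],[0,0,0]],
    [0.07,[0.0645,0.003,0.01],[0,0,0]],
    [0.07,[0.0645,0.003,0.05],[0,0,0]],
    [0.07,[0.0645,0.003,0.09],[0,0,0]],
    [0.07,[0.0645,0.003,0.09],[0,0,0]],
    [0.07,[0.0645,0.003,0.09],[0,0,0]],
    [0.07,[0.0645,0.003,0.09],[0,0,0]],
    [0.07,[0.0645,0.003,0.09],[0,0,0]],
  ],
)

```text
time_s: 16.55
ee_pos: [0.6765, -0.0042, 0.1261]
tcp_rot: [[1.0, 0.026, 0.002], [0.026, -1.0, 0.0], [0.002, -0.0, -1.0]]
wrist_force: [0.0, 0.1, -0.7]
width: 0.0699
```

```bash
python3 -c "
from h import *
go([.6759,-.0039,.042],1.5)"
```

```text
t 16.55 pos [ 0.6765 -0.0042  0.1261] shift [-0.0008 -0.0003  0.0841] turn [-0.0004 -0.0025  0.0001] w 0.0698780243871844 F [ 0.04  0.08 -0.66]
```

Request:
drive_tool(
  deltas=[
    [0.07,[0,0,0.03],[0,0,0]],
    [0.07,[0,0,0.06],[0,0,0]],
    [0.07,[0,0,0.082],[0,0,0]],
    [0.07,[0,0,0.082],[0,0,0]],
    [0.07,[0,0,0.082],[0,0,0]],
    [0.07,[0,0,0.082],[0,0,0]],
    [0.06,[0,0,0.082],[0,0,0]],
    [0.045,[0,0,0.082],[0,0,0]],
    [0.035,[0,0,0.082],[0,0,0]],
    [0.025,[0,0,0.082],[0,0,0]],
    [0.01,[0,0,0.082],[0,0,0]],
    [0.01,[0,0,0.082],[0,0,0]],
  ],
)

```text
time_s: 18.05
ee_pos: [0.676, -0.0044, 0.0426]
tcp_rot: [[1.0, 0.026, 0.0], [0.026, -1.0, -0.0], [0.0, 0.0, -1.0]]
wrist_force: [-0.2, 0.6, 2.3]
width: 0.0178
```

Request:
drive_tool(
  deltas=[
    [0.01,[0,0,0],[0,0,0]],
    [0.01,[0,0,0],[0,0,0]],
    [0.01,[0,0,-0.001],[0,0,0]],
    [0.01,[0,0,-0.002],[0,0,0]],
    [0.01,[0,0,-0.003],[0,0,0]],
    [0.01,[0,0,-0.004],[0,0,0]],
    [0.01,[0,0,-0.004],[0,0,0]],
    [0.01,[0,0,-0.004],[0,0,0]],
  ],
)

```text
time_s: 19.05
ee_pos: [0.6758, -0.0043, 0.0461]
tcp_rot: [[1.0, 0.026, -0.0], [0.026, -1.0, -0.0], [-0.0, 0.0, -1.0]]
wrist_force: [-0.7, -0.2, -7.5]
width: 0.0179
```

Lifted (about −7 N). Its base is about 42.5 mm below the TCP, so I expect contact on the bar at TCP z ≈ 0.1375.

Request:
drive_tool(
  deltas=[
    [0.01,[0,0,-0.03],[0,0,0]],
    [0.01,[0,0,-0.07],[0,0,0]],
    [0.01,[0,0,-0.11],[0,0,0]],
    [0.01,[0,0,-0.15],[0,0,0]],
    [0.01,[-0.01,-0.04,-0.17],[0,0,0]],
    [0.01,[-0.03,-0.09,-0.17],[0,0,0]],
    [0.01,[-0.05,-0.14,-0.17],[0,0,0]],
    [0.01,[-0.07,-0.19,-0.17],[0,0,0]],
    [0.01,[-0.09,-0.23,-0.17],[0,0,0]],
    [0.01,[-0.1,-0.26,-0.17],[0,0,0]],
    [0.01,[-0.1,-0.26,-0.17],[0,0,0]],
    [0.01,[-0.1,-0.26,-0.17],[0,0,0]],
  ],
)

```text
time_s: 20.55
ee_pos: [0.5691, 0.2528, 0.2163]
tcp_rot: [[1.0, 0.026, 0.0], [0.026, -1.0, -0.0], [0.0, 0.0, -1.0]]
wrist_force: [1.4, 0.1, -7.0]
width: 0.0177
```

```bash
python3 -c "
from h import *
go([.5596,.2812,.17],1.5)"
```

```text
t 20.55 pos [0.5691 0.2528 0.2163] shift [-0.0088 -0.0287  0.0463] turn [ 0.0004 -0.      0.0002] w 0.01766833595276641 F [ 1.35  0.14 -7.01]
```

Request:
drive_tool(
  deltas=[
    [0.01,[-0.005,-0.015,0],[0,0,0]],
    [0.01,[-0.0088,-0.0285,0],[0,0,0]],
    [0.01,[-0.0088,-0.0285,0.02],[0,0,0]],
    [0.01,[-0.0088,-0.0285,0.045],[0,0,0]],
    [0.01,[-0.0088,-0.0285,0.06],[0,0,0]],
    [0.01,[-0.0088,-0.0285,0.07],[0,0,0]],
    [0.01,[-0.0088,-0.0285,0.07],[0,0,0]],
    [0.01,[-0.0088,-0.0285,0.07],[0,0,0]],
    [0.01,[-0.0088,-0.0285,0.07],[0,0,0]],
    [0.01,[-0.0088,-0.0285,0.07],[0,0,0]],
  ],
)

```text
time_s: 21.8
ee_pos: [0.5598, 0.2814, 0.1469]
tcp_rot: [[1.0, 0.026, 0.001], [0.026, -1.0, 0.0], [0.001, -0.0, -1.0]]
wrist_force: [-0.1, 0.1, -7.1]
width: 0.0178
```

```bash
python3 -c "
from h import *
s=read_state();p=imaging.capture('side');W=cloud(p,s);save(p,'s5.png')
go([.5596,.2812,.139],1.5)"
```

```text
t 21.85 pos [0.5597 0.2813 0.1467] shift [-0.0001  0.0001  0.0077] turn [-0.0003 -0.0005  0.    ] w 0.01768989470500703 F [ 0.28  0.22 -6.96]
```

View pics/s5.png

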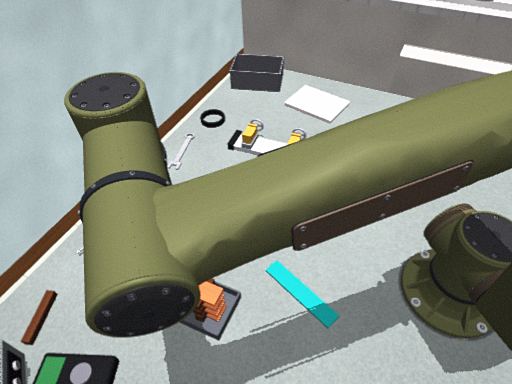

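The arm hides the pile in the side view (only a tray corner at (215,300)), so I'll lower by force.

Request:
drive_tool(
  deltas=[
    [0.01,[0,0,0.002],[0,0,0]],
    [0.01,[0,0,0.004],[0,0,0]],
    [0.01,[0,0,0.0055],[0,0,0]],
    [0.01,[0,0,0.0065],[0,0,0]],
    [0.01,[0,0,0.0075],[0,0,0]],
    [0.01,[0,0,0.0075],[0,0,0]],
    [0.01,[0,0,0.0075],[0,0,0]],
  ],
)

```text
time_s: 22.72
ee_pos: [0.5596, 0.2813, 0.1388]
tcp_rot: [[1.0, 0.026, 0.0], [0.026, -1.0, -0.0], [0.0, 0.0, -1.0]]
wrist_force: [0.6, -0.5, -6.8]
width: 0.0174
```

Request:
drive_tool(
  deltas=[
    [0.01,[0,0,0.0004],[0,0,0]],
    [0.01,[0,0,0.0008],[0,0,0]],
    [0.01,[0,0,0.0008],[0,0,0]],
    [0.01,[0,0,0.0008],[0,0,0]],
  ],
)

```text
time_s: 23.22
ee_pos: [0.5596, 0.2812, 0.138]
tcp_rot: [[1.0, 0.026, 0.0], [0.026, -1.0, -0.0], [0.0, 0.0, -1.0]]
wrist_force: [-0.2, -0.1, -6.6]
width: 0.0181
```

Request:
drive_tool(
  deltas=[
    [0.01,[0,0,0.0004],[0,0,0]],
    [0.01,[0,0,0.0007],[0,0,0]],
    [0.01,[0,0,0.0007],[0,0,0]],
    [0.01,[0,0,0.0007],[0,0,0]],
  ],
)

```text
time_s: 23.72
ee_pos: [0.5597, 0.2813, 0.1378]
tcp_rot: [[1.0, 0.026, 0.0], [0.026, -1.0, 0.0], [0.0, -0.0, -1.0]]
wrist_force: [-2.3, 0.0, -2.8]
width: 0.0179
```

Contact. I'll press a hair more so the weight is carried by the bar.

Request:
drive_tool(
  deltas=[
    [0.01,[0,0,0.0004],[0,0,0]],
    [0.01,[0,0,0.0004],[0,0,0]],
    [0.01,[0,0,0.0004],[0,0,0]],
  ],
)

```text
time_s: 24.1
ee_pos: [0.5597, 0.2813, 0.1377]
tcp_rot: [[1.0, 0.026, 0.001], [0.026, -1.0, 0.0], [0.001, -0.0, -1.0]]
wrist_force: [-3.7, -0.4, 2.7]
width: 0.0178
```

Request:
drive_tool(
  deltas=[
    [0.02,[0,0,0],[0,0,0]],
    [0.025,[0,0,0],[0,0,0]],
    [0.04,[0,0,0],[0,0,0]],
    [0.06,[0,0,0],[0,0,0]],
    [0.06,[0,0,0],[0,0,0]],
    [0.06,[0,0,0],[0,0,0]],
    [0.06,[0,0,-0.01],[0,0,0]],
    [0.06,[0,0,-0.04],[0,0,0]],
    [0.06,[0,0,-0.08],[0,0,0]],
    [0.06,[0,0,-0.12],[0,0,0]],
    [0.06,[0,0,-0.12],[0,0,0]],
    [0.06,[0,0,-0.12],[0,0,0]],
  ],
)

```text
time_s: 25.6
ee_pos: [0.5595, 0.2814, 0.2569]
tcp_rot: [[1.0, 0.026, -0.0], [0.026, -1.0, 0.0], [-0.0, -0.0, -1.0]]
wrist_force: [-0.3, -0.4, 0.1]
width: 0.06
```

```bash
python3 -c "
from h import *
s=read_state();p=imaging.capture('wrist');W=cloud(p,s);save(p,'w6.png');im=p['image'].astype(int)
cop=(im[...,0]>im[...,2]*1.7)&(im[...,0]>im[...,1]*1.35)&(W[...,2]>.09)&(W[...,2]<.1)
P=W[cop];print('bar',len(P),rect(P),np.percentile(P[:,2],[5,50,95]))
A=np.c_[P[:,:2],np.ones(len(P))];print('tilt',np.linalg.lstsq(A,P[:,2],rcond=None)[0])
n=np.hypot(W[...,0]-.56,W[...,1]-.281)<.05
for a,b in [(.12,.129),(.16,.17)]:
    P=W[n&(W[...,2]>a)&(W[...,2]<b)];print(len(P),cv2.minEnclosingCircle((P[:,:2]*1000).astype(np.float32)),P.mean(0), np.percentile(P[:,2],[5,95]))
m=(np.hypot(W[...,0]-.4385,W[...,1]-.035)<.04)&(W[...,2]>.05);P=W[m];print('small',len(P),rect(P) if len(P) else 0)
print(s['wrist_force'],s['time_s'])"
```

```text
bar 4017 (array([559.7, 281.2]), array([199.,  40.]), 1.59) [0.09390599 0.0950472  0.09622094]
tilt [-1.44159795e-04  8.13223643e-05  9.51178231e-02]
1540 ((560.0482788085938, 281.5641174316406), 27.830232620239258) [0.56427947 0.28180101 0.12497021] [0.12368386 0.12616815]
356 ((560.1185913085938, 281.7027587890625), 9.89159870147705) [0.56072377 0.2816651  0.16478466] [0.16310633 0.16595346]
small 196 (array([441.8,  34.6]), array([19.5, 18.2]), 61.02)
[-0.30220138 -0.39269362  0.11094196] 25.6
```

View pics/w6.png

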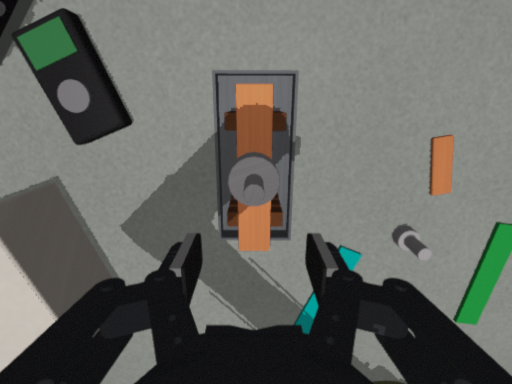

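The picture shows the weight upright on the bar's middle at (254,182), the bar in line over the tray, and the small weight untouched at (408,240). Handing in.

```bash
python3 -c "
from h import *
print(manip.finish_job())"
```

```text
the job is handed in; nothing more can be done
None
```

I placed the copper bar on the pile, set the larger weight on its middle, and handed the job in at about 25.6 s of the 64 s allowed. The hand-in reports no verdict.

My last wrist-camera measurements, taken with the gripper clear of everything:

| Check | Measured | Limit |
|---|---|---|
| Bar centre, offset from tray centre | about 0.5 mm | 15 mm along, 10 mm across |
| Bar in line with tray | about 0.2° | 0.10 rad (5.7°) |
| Bar level | below 0.001 rad | 0.05 rad |
| Weight, offset from bar centre | below 1 mm | 14 mm |
| Weight upright (disc and post centres 0.2 mm apart) | about 0.005 rad | 0.06 rad |
| Smaller weight, shift from start | within a few mm; the cameras disagree by that much | 30 mm |

- **Forces:** the change in wrist reading was about 7 N when the bar touched down and about 10 N when the weight did, against the 60 N limit.
- **Checks that failed:** the side camera could not see the pile while the arm was over it, so one check of the held bar returned nothing. I relied on the wrist camera and the force readings instead. The network also reported wrong positions for the bar in one wrist picture, so I used colour and depth there.

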